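# Axle into the bearing block, snap ring spread over its groove

## Task

Stand the grooved aluminium axle, groove end up, all the way down in the bore of the blue bearing block and let go of it; then take the yellow-handled circlip pliers by both handles, squeeze them fully so that the copper-coloured snap ring on their tips is spread wide, and carry the ring down over the axle's end, centred and upright, until it is level with the groove. Finish while holding it there: pliers still gripped and squeezed, ring spread round the groove and clear of the axle, with nothing but the gripper carrying the pliers. Leave the other things on the bench where they are and do not tip the pliers over.

Things in the scene. Friction and masses are not known exactly. Their poses are not given: they have to be found in the camera images.
- axle: bare aluminium axle stub, 30 mm in diameter, 80 mm long, about 150 g, with a dark groove round it near its upper end (8 mm wide, 1.8 mm deep, its middle 65 mm above the foot, 15 mm below the top). Stands loose and upright. Origin: centre of the foot; z up along the axis. Edges chamfered: foot 2 mm, top 0.8 mm
- groove (a point): point on the axle's axis at the middle of the groove, 65 mm above its foot
- block: fixed blue bearing block, 80 x 80 x 40 mm high, on a foot strip 110 mm (x) x 44 mm x 8 mm; a blind upright bore in the middle of its top, 33 mm in diameter, 30 mm deep, with a 3 mm chamfer. A seated axle stands 50 mm proud of the block. Origin: centre of the underside
- bore (a point): centre of the bore's mouth, on the top face of the block, 40 mm above the bench; z up. The bore's floor is 30 mm below
- pliers: circlip pliers, 180 mm tall, 0.2 kg, hanging upright in the stand, yellow handles up; the ring is fixed to their tips and never comes off. Origin: pivot centre; z up towards the handles, y across the two handles (squeeze along y), x towards the ring's side. A bar 76 mm long (y), 12 mm (x) x 8 mm crosses the pivot and rests in the stand's notches: lift straight up
- handles (a point): middle of the handles' grip, on the centre line, 70 mm above the pivot; axes as the pliers. Handles: two flat yellow bars 14 mm wide (x), 33 to 95 mm above the pivot, splayed in a V at rest: 55 mm over the outsides here, 62 mm at the top. Squeezed to the built-in stop they are parallel, 36 mm over the outsides. They spring back. Pads that swing forward in closing push on the stand
- ring_mid (a point): centre of the spread ring, fixed to the pliers: 80 mm below the pivot, 13.7 mm along the pliers' x. The ring is a level copper-coloured C, bar 3.5 mm wide, 3 mm thick; at rest 27.5 mm inside (will not pass over the axle); fully spread it clears a 34 mm circle about this point and is about 43 mm outside. Its eyes, on the pliers' pins, are at the open side (-x). Pins end 3 mm below ring mid-plane
- spread (a joint): angle of one plier lever (the other mirrors it): 0 at rest, ring closed; 0.14 rad squeezed to the stop, ring fully spread. Squeezing the handles moves the tips apart. Spring: about 20 N of grip reaches the stop; squeezing harder does no harm (the stop gives up to 0.02 rad)
- stand: fixed grey stand: base plate 80 x 92 x 10 mm with two posts at y = -31 and +31 mm (each 10 mm thick in y, 25 mm in x), notched at the top, 111 mm high, notch floor 101 mm above the bench, notches 15 mm wide in x. The pliers' pivot hangs 105 mm above the bench, the ring 25 mm above it. Origin: on the bench, midway between the posts
- brass_bar: loose plain brass bar, 30 mm in diameter, 70 mm tall, upright, no groove; not needed. Origin: centre of the foot
- bush: loose black flanged bush, 40 mm flange, 45 mm tall; not needed. Origin: centre of the foot
- tin: loose open brass tin, 76 mm across, 45 mm tall; not needed. Origin: centre of the underside
- meter: loose white panel meter, 50 x 60 x 60 mm; not needed. Origin: centre of the underside
- screwdriver: loose screwdriver with orange handle; not needed
- wrench: loose steel wrench 150 mm long; not needed
- module: loose green circuit module 90 x 60 mm, 28 mm tall; not needed. Origin: centre of the underside
There are look-alikes about, which are no part of the job. Of the things that look like the axle, the middle-sized one is meant.

How it is judged:
On the way, in this order (a step that is already met when the one before it is completed fails the run):
1. the axle stands fully down in the bore, upright, and has been let go (z of axle in the frame of bore below -0.027 m and horizontal distance between axle and bore below 0.004 m and angle between axle's own z axis and vertical below 0.1 rad and contact force between the fingers and axle below 0.2 N), for 0.2 s.
2. the ring is spread by the gripped pliers and lifted above the axle's end (value of joint spread above 0.115 rad and contact force between the fingers and pliers above 3 N and z of ring_mid in the frame of groove above 0.018 m), for 0.1 s.
At the end, for the whole second after the job is handed in: Axle down in the bore (within 3 mm of its floor, 4 mm of its axis, tilt < 0.1). Pliers gripped, spread > 0.115 rad, tilt < 0.12, still; ring centre within 3.5 mm of the axle's axis and 4 mm of the groove's height; pliers press the axle < 1.5 N and touch neither block nor stand (z of axle in the frame of bore below -0.027 m and horizontal distance between axle and bore below 0.004 m and angle between axle's own z axis and vertical below 0.1 rad and value of joint spread above 0.115 rad and horizontal distance between ring_mid and groove below 0.0035 m and z of ring_mid in the frame of groove between -0.004 and 0.004 m and angle between pliers's own z axis and vertical below 0.12 rad and contact force between the fingers and pliers above 3 N and contact force between pliers and axle below 1.5 N and contact force between pliers and block below 0.3 N and contact force between pliers and stand below 0.3 N and linear speed of pliers below 0.02 m/s); the arm keeps its last pose, push and grip.
It fails at once if another thing on the bench is pushed more than 30 mm from its place (distance of any of brass_bar, bush, tin, meter, screwdriver, wrench, module from where it was at the start of the episode above 0.03 m).
It fails at once if the pliers are tipped over (more than 0.6 rad) (angle between pliers's own z axis and vertical above 0.6 rad).
It also fails if it takes over 72 s, if anything falls off the work surface, if the arm or the gripper's body presses on something with over 40 N, if the wrist force passes 120 N, or if a joint passes its speed limit or range.

## Robot

A 6-joint arm with a two-finger parallel gripper is mounted at the origin on the work surface. World frame = base frame: x ahead of the robot, y to its left, z up, the work surface at z = 0. Lengths are in m, angles in rad, forces in N, time in s.
With the tool pointing down it reaches from about 0.3 to 0.85 m from the base axis. Payload 4.2 kg.
Tool frame: the origin (TCP) lies midway between the tips of the shut fingers; the grasp point (between the pads) lies 19 mm behind it; z points along the fingers, y is the line along which they close (so a half turn about z gives the same grasp; the last joint's range is limited). The gripper opens to 91 mm and grips with 3 to 60 N. Pads are 32 mm wide; open, the fingers measure 118 mm over their backs; the gripper's body (76 mm by 178 mm) begins 60 mm behind the grasp point.
Start: joints at [1.138, 0.32, 1.565, -0, 1.257, -0.02], TCP at [0.231, 0.527, 0.214] pointing down, gripper open.
Joint ranges: [-3.11, 3.11], [-0.84, 2.01], [0.21, 2.61], [-1.34, 4.49], [0.05, 2.63], [-2.56, 2.56]. Speed limits (rad/s): [2.57, 2.57, 3.14, 3.14, 3.14, 3.14].

## Interface

Orientations are given as a rotation vector (axis times angle).
In Python, from workcell import env, viewer, workorder gives the robot as it stands.
- The arm moves only by the tool jog_arm, never from a script. Its argument "increments" is a list of rows, each an object with "xyz": the shift along the tool's x, y, z normalised to -1 to 1, where 1 is 3 cm, a list of three; "twist": the turn about the tool's z normalised to -1 to 1, where 1 is 5 degrees. A call has 1 to 12 rows; each row shifts and turns the commanded pose from where the row before left it, along the tool's axes as they then stand; what a row does not reach is not made up. A row lasts 1/10 s, in which the tool goes at most 50 mm and 8.59 degrees, less where a joint would pass 70% of its speed; a pose out of reach is approached as far as the arm can. A call with a number of a shift or a turn outside -1 to 1 is refused whole. A call with a gripper value outside its range is refused whole. "hand" is the opening, from -1 (shut) to 1 (fully open), set as the call begins (left out, the last holds). The fingers move at their own pace and stop on an object; "force" is the grip in N (left out, the last holds). Time passes only in rows, so rows that do not move let the fingers close. It gives the time, the measured TCP pose, the force, the opening and the grip force at its end, in the units of the state.
- env.get_obs(): the state, without advancing time (a new reading comes with each control period).
- viewer.snapshot(name): name is "side" or "top" or "wrist"; returns a dict with "frame" (480x640x3 uint8, red, green, blue), "z_map" (480x640 float32, m along the optical axis (not along the pixel's ray), 0 where there is no reading), "fx", "fy", "cx", "cy" (pixels), "R" (3x3) and "t" (3): a world point X has camera coordinates R X + t; the wrist camera has in their place "tool_from_camera" (4x4, takes a point from camera to tool coordinates, whose origin is the TCP and whose axes are the flange's). Camera axes: x right, y down, z forward; pixel columns grow to the right and rows downward; lengths in m; the calibration is good to about 2 mm. A picture is of the moment at which its call begins: read the wrist's pose just before it.
- workorder.finish_job(): hands the job in; it is judged then, once.
The state is a dict: "t": time; "joint_positions": joint angles; "dq": joint speeds; "joint_efforts": joint torques, N m; "eef_pos": TCP position; "orientation": TCP orientation; "wrist_force": force on the tool from outside, world axes, zero at the start; "ft_torque": the same for the moment, N m; "finger_gap": opening from 0.0 (shut) to 1.0 (fully open); "gripper_force": force on a finger pad.
Only numpy, scipy, OpenCV 4.12 (cv2) and the standard library are available. Lean on these libraries where they do the work, as an engineer would, in place of code of your own. Each camera call takes 0.05 s, during which the arm holds its last target. There are 200 camera calls.

## Working session

There is one attempt and no reset: what is moved stays moved. The work goes in short steps, Python scripts to look and compute and a tool call to move; the robot and the scene stay as the last step left them, time stands still between calls to the robot, and variables do not carry over. Pictures are saved under pics/ and viewed, at most 11 in all, crops included, and the job is handed in when it is done.

Besides the shell and the picture viewer there is one more tool, called after "Request:" by a JSON object that holds its "method" and its "body", one argument or row to a line. jog_arm: Moves the arm, as the interface text tells. Its arguments: {"type":"object","properties":{"increments":{"type":"array"},"hand":{"type":"number"},"force":{"type":"number"}},"required":["increments"]}

```bash
mkdir -p pics
cat > h.py <<'E'
import numpy as np, cv2, pickle
from workcell import env, viewer, workorder
def snap(n,tag):
    o=env.get_obs(); s=viewer.snapshot(n); s['obs']=o
    pickle.dump(s,open(f'pics/{tag}.pkl','wb')); cv2.imwrite(f'pics/{tag}.png',s['frame'][:,:,::-1]); return s
def load(tag): return pickle.load(open(f'pics/{tag}.pkl','rb'))
def cloud(s):
    z=s['z_map']; v,u=np.mgrid[:480,:640]
    P=np.stack([(u-s['cx'])/s['fx']*z,(v-s['cy'])/s['fy']*z,z],-1)
    if 'R' in s: W=(P-np.array(s['t']).ravel())@np.array(s['R'])
    else:
        from scipy.spatial.transform import Rotation as Ro
        T=np.array(s['tool_from_camera']); W=P@T[:3,:3].T+T[:3,3]
        W=W@Ro.from_rotvec(s['obs']['orientation']).as_matrix().T+s['obs']['eef_pos']
    W[z==0]=np.nan; return W
E
python3 - <<'E'
from h import *
a=snap('top','top1'); b=snap('side','side1')
o=env.get_obs(); print(o)
print(a['fx'],a['R'],a['t'],b['fx'],b['R'],b['t'])
E
```

```text
{'t': 0.1, 'joint_positions': array([ 1.13799055e+00,  3.20250404e-01,  1.56553937e+00,  2.22359861e-05,
        1.25736326e+00, -1.99815419e-02]), 'dq': array([ 0.0011254 , -0.00209886, -0.00666107,  0.00127345, -0.00227693,
        0.00213427]), 'joint_efforts': array([-2.99564199e-04, -4.13335419e+01, -2.32507914e+01,  7.29903323e-02,
        4.22270014e-02, -5.37204585e-05]), 'eef_pos': array([0.23049078, 0.52631054, 0.2131983 ]), 'orientation': array([-6.43802228e-01, -3.07453856e+00,  2.38076469e-03]), 'wrist_force': array([-0.11323672, -0.25118734, -0.60894124]), 'ft_torque': array([ 0.02039906, -0.0862555 ,  0.01407582]), 'gripper_force': 0.0, 'finger_gap': 1.0007530656008496}
572.1367340915 [[-9.20220698e-03 -9.99957487e-01  5.86140857e-04]
 [-9.76214768e-01  8.85673426e-03 -2.16624757e-01]
 [ 2.16610357e-01 -2.56562521e-03 -9.76254767e-01]] [-0.02762925  0.58170805  1.20422535] 462.59824258736114 [[ 0.88816703 -0.45937847  0.01143489]
 [-0.32620366 -0.64782164 -0.68841723]
 [ 0.32365182  0.60769938 -0.72522476]] [-0.52143919  0.26453295  0.74317997]
```

View pics/top1.png

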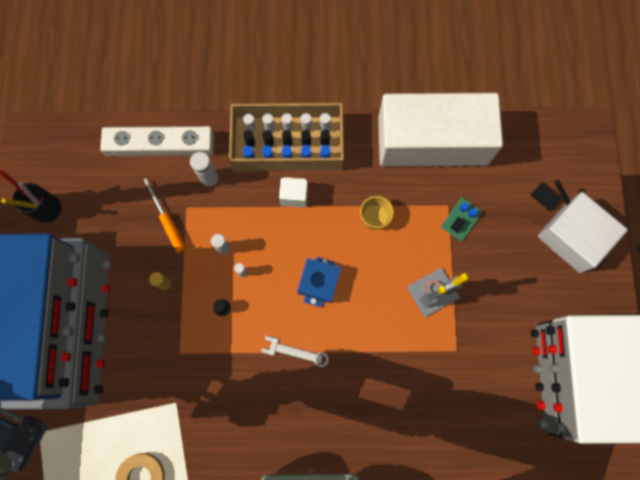

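View pics/side1.png

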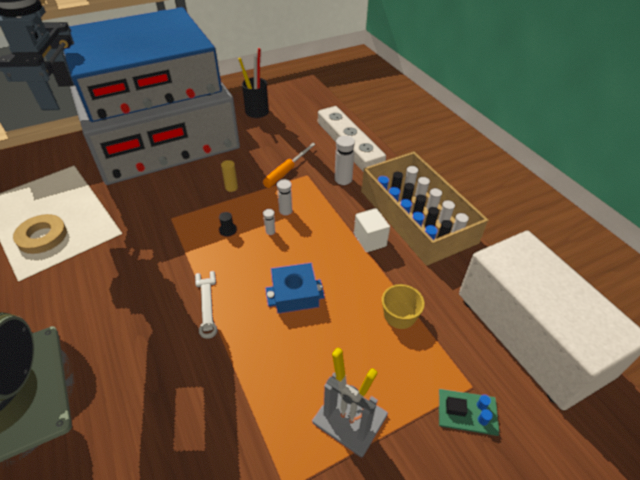

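Three objects look like the axle. In the top and side views they are the large one at (203,168)/(344,160), the middle one at (219,243)/(285,197) and the small one at (239,270)/(269,222). The middle one fits the description, so I'll check its size and look at a crop. The blue block is at top (319,282) and the stand and pliers are at (440,290).

Run:
```python
from h import *
s=load('side1'); t=load('top1')
c=[cv2.resize(s['frame'][140:250,220:370],(600,440),interpolation=3),]
cv2.imwrite('pics/crop1.png',c[0][:,:,::-1])
W=cloud(t); S=cloud(s)
def reg(W,u0,u1,v0,v1,zmin,zmax=.3):
    P=W[v0:v1,u0:u1].reshape(-1,3); P=P[(P[:,2]>zmin)&(P[:,2]<zmax)]; return P
for n,r in dict(big=(190,222,145,190),mid=(206,236,230,258),small=(230,250,260,280),block=(292,348,255,312),plier=(405,470,265,318)).items():
    P=reg(W,*r,.015); print(n,len(P),'zmax',np.percentile(P[:,2],98))
    h=np.percentile(P[:,2],98); T=P[P[:,2]>h-.006]; print('  top mean',T.mean(0),'span',np.ptp(T,axis=0)); 
for n,r in dict(big=(325,365,130,190),mid=(274,296,176,218),small=(260,278,206,238)).items():
    P=reg(S,*r,.01); print('side',n,P.mean(0).round(4),P.min(0).round(3),P.max(0).round(3))
# block top rect & angle
P=reg(W,285,355,250,320,.034,.046); m=cv2.minAreaRect((P[:,:2]*1000).astype(np.float32)); print('block',m)
P=reg(W,400,475,260,325,.003,.02); m=cv2.minAreaRect((P[:,:2]*1000).astype(np.float32)); print('standbase',m)
P=reg(W,400,490,260,325,.115,.25); m=cv2.minAreaRect((P[:,:2]*1000).astype(np.float32)); print('handles',m,P[:,2].max())
P=reg(S,310,390,340,440,.12,.25); print('handles side',len(P),cv2.minAreaRect((P[:,:2]*1000).astype(np.float32)))
P=reg(S,310,390,340,470,.005,.013); print('base side',len(P),cv2.minAreaRect((P[:,:2]*1000).astype(np.float32)))
```

```text
big 760 zmax 0.11760368657656776
  top mean [0.77160673 0.23455846 0.11461318] span [0.04209358 0.04198447 0.00969246]
mid 240 zmax 0.08341987244932592
  top mean [0.59897129 0.19526983 0.08032632] span [0.02793397 0.02815169 0.00870466]
small 112 zmax 0.061060933835339185
  top mean [0.54161956 0.15066512 0.05786779] span [0.01890012 0.01981495 0.0069123 ]
block 1184 zmax 0.04489603687458574
  top mean [ 0.5172717  -0.02581981  0.04124195] span [0.09781545 0.09644325 0.00874083]
plier 605 zmax 0.19851132889087852
  top mean [ 0.48269207 -0.2893293   0.19668065] span [0.03825474 0.05641924 0.0098179 ]
side big [0.7978 0.2587 0.0558] [0.748 0.165 0.01 ] [0.886 0.427 0.116]
side mid [0.5978 0.1977 0.0499] [0.584 0.181 0.01 ] [0.633 0.3   0.081]
side small [0.5399 0.1469 0.0394] [0.531 0.14  0.01 ] [0.552 0.161 0.058]
block ((518.0352783203125, -25.30129623413086), (80.06118774414062, 80.7470474243164), 73.42455291748047)
standbase ((492.72113037109375, -296.343017578125), (173.8673095703125, 148.51617431640625), 89.18548583984375)
handles ((483.7052307128906, -288.88671875), (16.4189395904541, 62.16378402709961), 28.122631072998047) 0.20239369203032154
handles side 637 ((482.7657165527344, -288.85809326171875), (14.47371768951416, 61.164695739746094), 28.02560043334961)
base side 1701 ((488.16815185546875, -286.01690673828125), (172.41128540039062, 92.38199615478516), 27.946243286132812)
```

View pics/crop1.png

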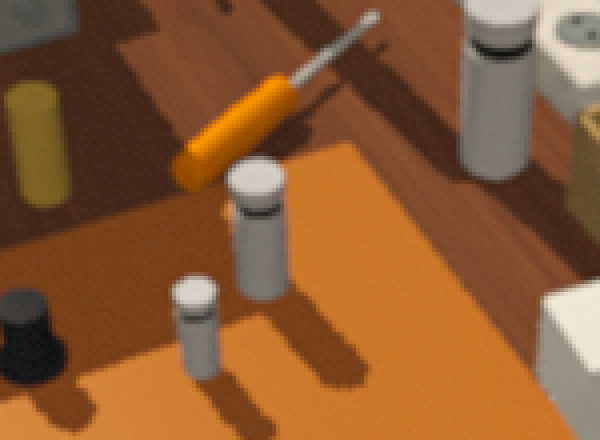

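The crop shows the middle axle at (258,230), standing groove up. It measures about 80 mm tall and 28–30 mm wide, so it is the one meant: axle at about (0.599, 0.195), bore at (0.518, −0.025), handles at (0.483, −0.289). I'll twist first.

Request:
{"method": "jog_arm", "body": {
  "increments": [
    {"xyz":[0,0,0],"twist":1},
    {"xyz":[0,0,0],"twist":1},
    {"xyz":[0,0,0],"twist":1},
    {"xyz":[0,0,0],"twist":1},
    {"xyz":[0,0,0],"twist":1},
    {"xyz":[0,0,0],"twist":1},
    {"xyz":[0,0,0],"twist":1},
    {"xyz":[0,0,0],"twist":1},
    {"xyz":[0,0,0],"twist":1},
    {"xyz":[0,0,0],"twist":1},
    {"xyz":[0,0,0],"twist":1},
    {"xyz":[0,0,0],"twist":1}
  ],
  "hand": 0.4,
  "force": 15
}}

```text
t: 1.3
eef_pos: [0.2305, 0.5264, 0.2134]
orientation: [2.099, 2.337, -0.002]
wrist_force: [0.4, -0.1, -0.6]
finger_gap: 0.7
gripper_force: 0.0
```

Request:
{"method": "jog_arm", "body": {
  "increments": [
    {"xyz":[0,0,0],"twist":1},
    {"xyz":[0,0,0],"twist":1},
    {"xyz":[0,0,0],"twist":1},
    {"xyz":[0,0,0],"twist":1},
    {"xyz":[0,0,0],"twist":1},
    {"xyz":[0,0,0],"twist":1},
    {"xyz":[0,0,0],"twist":1},
    {"xyz":[0,0,0],"twist":1},
    {"xyz":[0,0,0],"twist":1},
    {"xyz":[0,0,0],"twist":1},
    {"xyz":[0,0,0],"twist":1},
    {"xyz":[0,0,0],"twist":1}
  ]
}}

```text
t: 2.5
eef_pos: [0.2306, 0.5264, 0.2135]
orientation: [2.986, 0.974, -0.001]
wrist_force: [0.5, -0.0, 1.1]
finger_gap: 0.702
gripper_force: 0.0
```

Request:
{"method": "jog_arm", "body": {
  "increments": [
    {"xyz":[0.2,1,0]},
    {"xyz":[0.2,1,0]},
    {"xyz":[0.2,1,0]},
    {"xyz":[0.2,1,0]},
    {"xyz":[0.2,1,0]},
    {"xyz":[0.2,1,0]},
    {"xyz":[0.2,1,0]},
    {"xyz":[0.2,1,0]},
    {"xyz":[0.2,1,0]},
    {"xyz":[0.2,1,0]},
    {"xyz":[0.2,1,0]},
    {"xyz":[0.2,0,0]}
  ]
}}

```text
schema error: expected keys xyz, twist
```

Request:
{"method": "jog_arm", "body": {
  "increments": [
    {"xyz":[0.2,1,0],"twist":0},
    {"xyz":[0.2,1,0],"twist":0},
    {"xyz":[0.2,1,0],"twist":0},
    {"xyz":[0.2,1,0],"twist":0},
    {"xyz":[0.2,1,0],"twist":0},
    {"xyz":[0.2,1,0],"twist":0},
    {"xyz":[0.2,1,0],"twist":0},
    {"xyz":[0.2,1,0],"twist":0},
    {"xyz":[0.2,1,0],"twist":0},
    {"xyz":[0.2,1,0],"twist":0},
    {"xyz":[0.2,0.5,0],"twist":0},
    {"xyz":[0,0,0],"twist":0}
  ]
}}

```text
t: 3.7
eef_pos: [0.4717, 0.3114, 0.2135]
orientation: [-2.986, -0.976, 0.0]
wrist_force: [-0.6, -0.9, 1.1]
finger_gap: 0.699
gripper_force: 0.0
```

```bash
cat >> h.py <<'E'
from scipy.spatial.transform import Rotation as Ro
def delta(target,o=None):
    o=o or env.get_obs(); d=np.array(target)-o['eef_pos']
    R=Ro.from_rotvec(o['orientation']).as_matrix(); return (R.T@d)/.03
E
python3 - <<'E'
from h import *
w=snap('wrist','w1'); print(w['tool_from_camera'])
o=w['obs'];print(o['eef_pos'],delta([.599,.195,.2],o))
W=cloud(w); z=W[...,2]
m=(z>.07)&(z<.095)
n,l,st,c=cv2.connectedComponentsWithStats(m.astype(np.uint8))
for i in range(1,n):
    if st[i,4]>150: P=W[l==i]; print(st[i],P.mean(0),np.ptp(P,axis=0),cv2.minEnclosingCircle((P[P[:,2]>.074][:,:2]*1000).astype(np.float32)) if (P[:,2]>.074).any() else '')
E
```

```text
[[ 5.44843464e-05 -9.58552969e-01 -2.84914378e-01  8.05672585e-02]
 [ 9.99999745e-01  2.55098526e-04 -6.67011323e-04  7.98257066e-05]
 [ 7.12046922e-04 -2.84914269e-01  9.58552738e-01 -1.72690273e-01]
 [ 0.00000000e+00  0.00000000e+00  0.00000000e+00  1.00000000e+00]]
[0.47170958 0.31135695 0.21352968] [1.13342554 5.63583817 0.45000007]
[  58    0  189  316 3168] [0.45322567 0.45641105 0.08254128] [0.32236333 0.0058422  0.02498559] ((420.69708251953125, 458.1052551269531), 160.48733520507812)
[311 152  34  35 920] [0.51749197 0.33235135 0.07198811] [0.0293276  0.02888146 0.00416484] ((505.32891845703125, 336.6058654785156), 9.999999747378752e-05)
[ 489  167   41   36 1149] [0.59909293 0.20077916 0.08084954] [0.02966145 0.02975862 0.0135611 ] ((599.5986938476562, 198.72103881835938), 15.396513938903809)
```

Request:
{"method": "jog_arm", "body": {
  "increments": [
    {"xyz":[0.2,1,0],"twist":0},
    {"xyz":[0.2,1,0],"twist":0},
    {"xyz":[0.2,1,0],"twist":0},
    {"xyz":[0.2,1,0],"twist":0},
    {"xyz":[0.2,1,0],"twist":0},
    {"xyz":[0.15,0.6,0.5],"twist":0},
    {"xyz":[0,0,0.5],"twist":0},
    {"xyz":[0,0,0.5],"twist":0},
    {"xyz":[0,0,0.5],"twist":0},
    {"xyz":[0,0,0],"twist":0},
    {"xyz":[0,0,0],"twist":0}
  ]
}}

```text
t: 4.85
eef_pos: [0.5971, 0.1982, 0.1533]
orientation: [-2.984, -0.981, 0.002]
wrist_force: [0.1, -1.0, 0.1]
finger_gap: 0.698
gripper_force: 0.0
```

Run:
```python
from h import *
w=snap('wrist','w2'); o=w['obs'];print(o['eef_pos'])
W=cloud(w); z=W[...,2]
m=(z>.074)&(z<.09)
n,l,st,c=cv2.connectedComponentsWithStats(m.astype(np.uint8))
for i in range(1,n):
    if st[i,4]>150: P=W[l==i]; print(st[i],P.mean(0),np.ptp(P,axis=0),np.median(P[:,2]),cv2.minEnclosingCircle((P[:,:2]*1000).astype(np.float32)),cv2.fitEllipse(np.argwhere(l==i)[:,::-1].astype(np.float32)))
print(delta([.599,.1975,.038],o))
```

```text
[0.59711372 0.19818042 0.15332466]
[403   0  65  26 675] [0.75504278 0.23218754 0.08380224] [0.01875683 0.03202167 0.01594083] 0.08463130632785275 ((762.11767578125, 232.79930114746094), 17.599151611328125) ((434.64306640625, 7.006173610687256), (29.170278549194336, 50.954166412353516), 92.51032257080078)
[ 297  223   42   42 1349] [0.60083206 0.19911694 0.08172485] [0.02980718 0.02935513 0.00984186] 0.0819427659544692 ((600.220458984375, 198.53778076171875), 14.906312942504883) ((317.6962585449219, 243.9519805908203), (33.76727294921875, 34.072181701660156), 168.13131713867188)
[0.0416923  0.05917051 3.84405485]
```

View pics/w2.png

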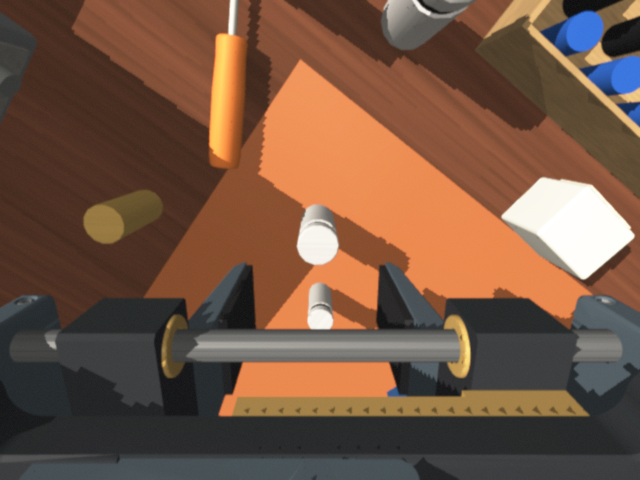

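The wrist view shows the axle at (318,244), centred between the fingers and clear of the small one at (320,306). I'll descend and grip.

Request:
{"method": "jog_arm", "body": {
  "increments": [
    {"xyz":[0.08,0.05,0.6],"twist":0},
    {"xyz":[0,0,0.6],"twist":0},
    {"xyz":[0,0,0.6],"twist":0},
    {"xyz":[0,0,0.6],"twist":0},
    {"xyz":[0,0,0.6],"twist":0},
    {"xyz":[0,0,0.5],"twist":0},
    {"xyz":[0,0,0.27],"twist":0},
    {"xyz":[0,0,0],"twist":0},
    {"xyz":[0,0,0],"twist":0}
  ]
}}

```text
t: 5.8
eef_pos: [0.6014, 0.1979, 0.0418]
orientation: [-2.985, -0.98, -0.003]
wrist_force: [-0.1, 0.2, 0.7]
finger_gap: 0.7
gripper_force: 0.0
```

Request:
{"method": "jog_arm", "body": {
  "increments": [
    {"xyz":[0,0,0],"twist":0},
    {"xyz":[0,0,0],"twist":0},
    {"xyz":[0,0,0],"twist":0},
    {"xyz":[0,0,0],"twist":0},
    {"xyz":[0,0,0],"twist":0},
    {"xyz":[0,0,0],"twist":0},
    {"xyz":[0,0,0],"twist":0},
    {"xyz":[0,0,0],"twist":0}
  ],
  "hand": -1,
  "force": 20
}}

```text
t: 6.6
eef_pos: [0.6008, 0.1975, 0.041]
orientation: [-2.985, -0.98, -0.0]
wrist_force: [-0.7, 0.0, 1.9]
finger_gap: 0.323
gripper_force: 20.0
```

Request:
{"method": "jog_arm", "body": {
  "increments": [
    {"xyz":[0,0,-0.3],"twist":0},
    {"xyz":[0,0,-0.6],"twist":0},
    {"xyz":[0,0,-0.8],"twist":0},
    {"xyz":[0,0,-0.8],"twist":0},
    {"xyz":[0,0,-0.8],"twist":0},
    {"xyz":[0,0,-0.8],"twist":0},
    {"xyz":[0,0,0],"twist":0}
  ]
}}

```text
t: 7.3
eef_pos: [0.6028, 0.1981, 0.1678]
orientation: [2.985, 0.98, 0.012]
wrist_force: [0.4, -0.4, -1.6]
finger_gap: 0.323
gripper_force: 20.0
```

Run:
```python
from h import *
o=env.get_obs();print(o['eef_pos'],o['finger_gap'],o['gripper_force'],delta([.518,-.025,.16],o))
```

```text
[0.60277789 0.19807611 0.16778089] 0.3231998489405673 19.969782661646605 [-6.68494624  4.31368412  0.22122454]
```

Request:
{"method": "jog_arm", "body": {
  "increments": [
    {"xyz":[-0.85,0.43,0],"twist":0},
    {"xyz":[-0.85,0.43,0],"twist":0},
    {"xyz":[-0.85,0.43,0],"twist":0},
    {"xyz":[-0.85,0.43,0],"twist":0},
    {"xyz":[-0.85,0.43,0],"twist":0},
    {"xyz":[-0.85,0.43,0],"twist":0},
    {"xyz":[-0.85,0.43,0],"twist":0},
    {"xyz":[-0.85,0.43,0],"twist":0},
    {"xyz":[-0.85,0.43,0],"twist":0},
    {"xyz":[-0.85,0.43,0],"twist":0},
    {"xyz":[0,0,0],"twist":0},
    {"xyz":[0,0,0],"twist":0}
  ]
}}

```text
t: 8.5
eef_pos: [0.4712, -0.0577, 0.1631]
orientation: [-2.985, -0.977, 0.001]
wrist_force: [0.9, 0.0, -2.2]
finger_gap: 0.322
gripper_force: 20.0
```

Run:
```python
from h import *
w=snap('wrist','w3'); o=w['obs'];print(o['eef_pos'],o['orientation'])
W=cloud(w); z=W[...,2]; d=np.linalg.norm(W[...,:2]-[.518,-.025],axis=-1)
m=(z>.036)&(z<.048)&(d<.06)
P=W[m]; print(np.median(P[:,2]),cv2.minAreaRect((P[:,:2]*1000).astype(np.float32)))
Q=W[(z>0.0)&(z<.025)&(d<.03)]; print(len(Q),Q.mean(0) if len(Q) else '', cv2.minEnclosingCircle((Q[:,:2]*1000).astype(np.float32)))
```

```text
[ 0.47122592 -0.0576898   0.16306765] [-2.98464065e+00 -9.77311216e-01  1.29259251e-03]
0.041940608501173246 ((518.3795166015625, -23.368366241455078), (80.29295349121094, 80.38702392578125), 73.5826187133789)
1202 [ 0.51784343 -0.02374156  0.01259979] ((518.3624267578125, -23.325605392456055), 16.565319061279297)
```

View pics/w3.png

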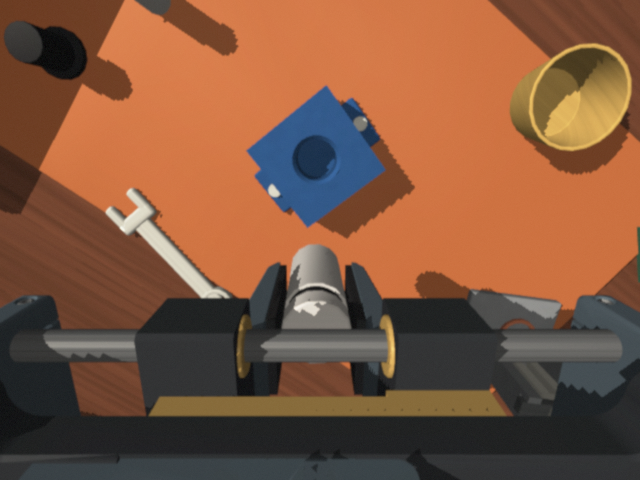

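The view shows the bore at (315,157), measured at (0.518, −0.023), and the block top is 80×80 mm at z≈0.041. The axle hangs straight in the fingers.

Run:
```python
from h import *
print(delta([.5183,-.0235,.09]))
```

```text
[1.92015456 0.01678271 2.4395997 ]
```

Request:
{"method": "jog_arm", "body": {
  "increments": [
    {"xyz":[0.5,0,0],"twist":0},
    {"xyz":[0.7,0.02,0],"twist":0},
    {"xyz":[0.5,0,0.3],"twist":0},
    {"xyz":[0.22,0,0.6],"twist":0},
    {"xyz":[0,0,0.6],"twist":0},
    {"xyz":[0,0,0.6],"twist":0},
    {"xyz":[0,0,0.3],"twist":0},
    {"xyz":[0,0,0],"twist":0},
    {"xyz":[0,0,0],"twist":0},
    {"xyz":[0,0,0],"twist":0}
  ]
}}

```text
t: 9.55
eef_pos: [0.5194, -0.0238, 0.0926]
orientation: [2.984, 0.98, 0.003]
wrist_force: [0.3, -0.2, -1.2]
finger_gap: 0.319
gripper_force: 20.0
```

Run:
```python
from h import *
print(delta([.5183,-.0235,.08]))
```

```text
[-0.02475778 -0.02998991  0.42136506]
```

Request:
{"method": "jog_arm", "body": {
  "increments": [
    {"xyz":[-0.02,-0.03,0.2],"twist":0},
    {"xyz":[0,0,0.2],"twist":0},
    {"xyz":[0,0,0.15],"twist":0},
    {"xyz":[0,0,0.15],"twist":0},
    {"xyz":[0,0,0.1],"twist":0},
    {"xyz":[0,0,0],"twist":0},
    {"xyz":[0,0,0],"twist":0}
  ]
}}

```text
t: 10.25
eef_pos: [0.5175, -0.0235, 0.0678]
orientation: [-2.985, -0.98, 0.0]
wrist_force: [0.8, 0.5, -1.1]
finger_gap: 0.321
gripper_force: 20.0
```

Request:
{"method": "jog_arm", "body": {
  "increments": [
    {"xyz":[0,0,0.1],"twist":0},
    {"xyz":[0,0,0.1],"twist":0},
    {"xyz":[0,0,0.1],"twist":0},
    {"xyz":[0,0,0],"twist":0},
    {"xyz":[0,0,0],"twist":0}
  ]
}}

```text
t: 10.75
eef_pos: [0.5175, -0.0235, 0.0587]
orientation: [-2.985, -0.98, 0.0]
wrist_force: [0.2, 1.0, -1.0]
finger_gap: 0.321
gripper_force: 20.0
```

Request:
{"method": "jog_arm", "body": {
  "increments": [
    {"xyz":[0,0,0.1],"twist":0},
    {"xyz":[0,0,0.1],"twist":0},
    {"xyz":[0,0,0.03],"twist":0},
    {"xyz":[0,0,0],"twist":0},
    {"xyz":[0,0,0],"twist":0}
  ]
}}

```text
t: 11.25
eef_pos: [0.5175, -0.0235, 0.0519]
orientation: [-2.985, -0.98, 0.0]
wrist_force: [0.4, 0.3, -1.3]
finger_gap: 0.323
gripper_force: 20.0
```

Request:
{"method": "jog_arm", "body": {
  "increments": [
    {"xyz":[0,0,0],"twist":0},
    {"xyz":[0,0,0],"twist":0},
    {"xyz":[0,0,0],"twist":0},
    {"xyz":[0,0,0],"twist":0},
    {"xyz":[0,0,0],"twist":0},
    {"xyz":[0,0,0],"twist":0}
  ],
  "hand": 0.4
}}

```text
t: 11.85
eef_pos: [0.5175, -0.0235, 0.052]
orientation: [-2.985, -0.98, -0.0]
wrist_force: [-0.0, -0.1, -0.3]
finger_gap: 0.696
gripper_force: 0.0
```

Request:
{"method": "jog_arm", "body": {
  "increments": [
    {"xyz":[0,0,-0.4],"twist":0},
    {"xyz":[0,0,-0.8],"twist":0},
    {"xyz":[0,0,-1],"twist":0},
    {"xyz":[0,0,-1],"twist":0},
    {"xyz":[0,0,-1],"twist":0},
    {"xyz":[0,0,-1],"twist":0},
    {"xyz":[0,0,-1],"twist":0},
    {"xyz":[0,0,-1],"twist":0},
    {"xyz":[0,0,0],"twist":0},
    {"xyz":[0,0,0],"twist":0}
  ]
}}

```text
t: 12.85
eef_pos: [0.5175, -0.0235, 0.2689]
orientation: [2.984, 0.98, 0.003]
wrist_force: [-0.5, 0.5, -0.1]
finger_gap: 0.698
gripper_force: 0.0
```

Run:
```python
from h import *
w=snap('wrist','w4'); o=w['obs'];print(o['eef_pos'],o['orientation'])
W=cloud(w); z=W[...,2]; d=np.linalg.norm(W[...,:2]-[.518,-.0235],axis=-1)
P=W[(z>.08)&(z<.1)&(d<.03)]; print(len(P),np.median(P,0),P[P[:,2]>.087].mean(0),cv2.minEnclosingCircle((P[:,:2]*1000).astype(np.float32)))
P=W[(z>.036)&(z<.048)&(d<.06)]; print(np.median(P[:,2]),cv2.minAreaRect((P[:,:2]*1000).astype(np.float32)))
t=snap('top','top2'); c=cv2.resize(t['frame'][235:345,390:540],(750,550),interpolation=3)
cv2.imwrite('pics/crop2.png',c[:,:,::-1])
```

```text
[ 0.51745439 -0.0235385   0.26888281] [2.98428674e+00 9.79715772e-01 2.66432802e-03]
721 [ 0.51796132 -0.02286154  0.0919662 ] [ 0.51751984 -0.02323199  0.09196971] ((517.1133422851562, -23.432300567626953), 15.041525840759277)
0.042072495104453045 ((518.220947265625, -23.45543670654297), (80.39380645751953, 80.14314270019531), 73.53926086425781)
```

View pics/crop2.png

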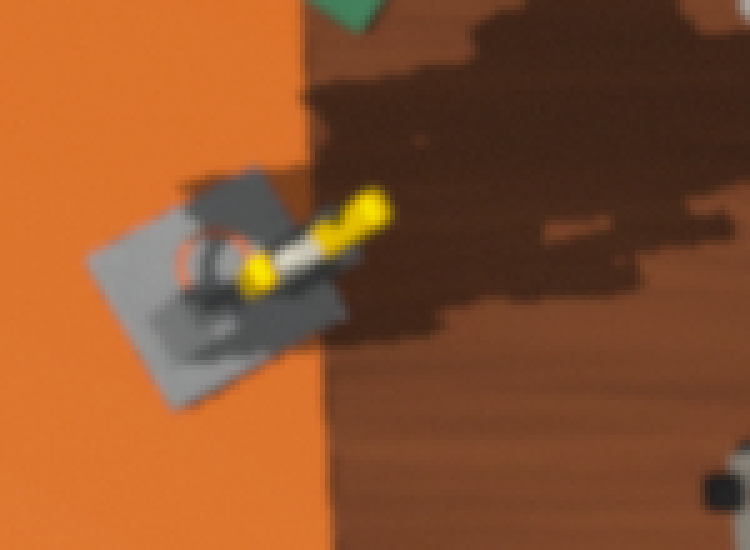

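The ring shows at crop (215,263), which is top pixel (433,288), on the far-left side of the handles. The axle is seated: its top reads 50 mm above the block top.

Request:
{"method": "jog_arm", "body": {
  "increments": [
    {"xyz":[-0.72,0.64,0],"twist":0},
    {"xyz":[-0.72,0.64,0],"twist":0},
    {"xyz":[-0.72,0.64,0],"twist":0},
    {"xyz":[-0.72,0.64,0],"twist":0},
    {"xyz":[-0.72,0.64,0],"twist":0},
    {"xyz":[-0.72,0.64,0],"twist":0},
    {"xyz":[-0.72,0.64,0],"twist":0},
    {"xyz":[-0.72,0.64,0],"twist":0},
    {"xyz":[-0.72,0.64,0],"twist":0},
    {"xyz":[-0.72,0.64,0],"twist":0.8},
    {"xyz":[0,0,0],"twist":0.82},
    {"xyz":[0,0,0],"twist":0}
  ],
  "hand": 1
}}

```text
t: 14.15
eef_pos: [0.4565, -0.3065, 0.2663]
orientation: [-3.044, -0.764, 0.003]
wrist_force: [0.1, 0.2, 0.4]
finger_gap: 1.002
gripper_force: 0.0
```

Run:
```python
from h import *
w=snap('wrist','w5'); o=w['obs'];print(o['eef_pos'],o['orientation'])
W=cloud(w); z=W[...,2]; d=np.linalg.norm(W[...,:2]-[.483,-.289],axis=-1)
for lo,hi in ((.14,.215),(.19,.215),(.14,.16)):
    P=W[(z>lo)&(z<hi)&(d<.045)]; print(len(P),P[:,2].max() if len(P) else '',cv2.minAreaRect((P[:,:2]*1000).astype(np.float32)))
P=W[(z>.104)&(z<.12)&(d<.06)]; print('posts',len(P),cv2.minAreaRect((P[:,:2]*1000).astype(np.float32)))
P=W[(z>.008)&(z<.016)&(d<.08)]; print('base',len(P),cv2.minAreaRect((P[:,:2]*1000).astype(np.float32)))
hsv=cv2.cvtColor(w['frame'],cv2.COLOR_RGB2HSV)
P=W[(z>.02)&(z<.034)&(d<.06)]; print('ring-ish',len(P),P.mean(0),cv2.minEnclosingCircle((P[:,:2]*1000).astype(np.float32)))
# top view: ring pixel
t=load('top2'); 
def ray(t,u,v,zz):
    R=np.array(t['R']);c=-R.T@np.array(t['t']); q=R.T@np.array([(u-t['cx'])/t['fx'],(v-t['cy'])/t['fy'],1]); return c+q*(zz-c[2])/q[2]
print('ring top',ray(t,433,287.6,.025))
```

```text
[ 0.45648543 -0.30653895  0.26625357] [-3.04448868 -0.76380309  0.00327132]
1272 0.20102195426491726 ((483.79345703125, -287.7674560546875), (13.999545097351074, 61.38333511352539), 28.082683563232422)
660 0.20102195426491726 ((483.71075439453125, -287.8080139160156), (13.859833717346191, 61.38523864746094), 28.137685775756836)
210 0.15994716903824927 ((484.2906494140625, -287.8602294921875), (12.662080764770508, 47.47810363769531), 28.22037124633789)
posts 963 ((484.47662353515625, -287.2800598144531), (22.473121643066406, 75.45785522460938), 28.286518096923828)
base 3141 ((492.2084045410156, -283.07330322265625), (78.51994323730469, 92.22237396240234), 28.169137954711914)
ring-ish 304 [ 0.49846131 -0.28005023  0.02815399] ((494.1739501953125, -282.1744384765625), 35.30024719238281)
ring top [ 0.49909826 -0.28311991  0.025     ]
```

View pics/w5.png

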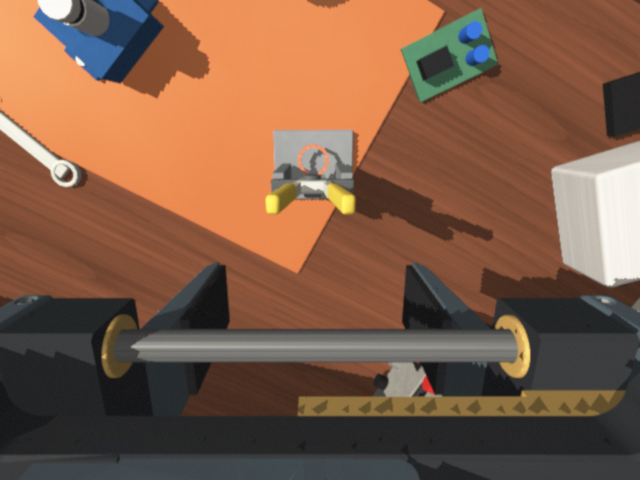

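The ring is at (313,158), on the tool +x side of the handles at (311,200), so the pliers' x axis points at 28°, matching tool x. I'll move over the handles and down.

Request:
{"method": "jog_arm", "body": {
  "increments": [
    {"xyz":[0.5,-0.06,0],"twist":0},
    {"xyz":[0.6,-0.06,0],"twist":0},
    {"xyz":[0,0,0],"twist":0},
    {"xyz":[0,0,0.4],"twist":0},
    {"xyz":[0,0,0.4],"twist":0},
    {"xyz":[0,0,0],"twist":0},
    {"xyz":[0,0,0],"twist":0}
  ]
}}

```text
t: 14.9
eef_pos: [0.4842, -0.2874, 0.2432]
orientation: [-3.046, -0.766, 0.002]
wrist_force: [0.6, 0.4, -0.3]
finger_gap: 0.998
gripper_force: 0.0
```

Run:
```python
from h import *
w=snap('wrist','w6'); o=w['obs'];print(o['eef_pos'],o['orientation'])
W=cloud(w); z=W[...,2]; d=np.linalg.norm(W[...,:2]-[.483,-.289],axis=-1)
P=W[(z>.14)&(z<.215)&(d<.045)]; print(len(P),P[:,2].max() if len(P) else '',cv2.minAreaRect((P[:,:2]*1000).astype(np.float32)))
print(delta([.4838,-.2878,.156],o))
```

```text
[ 0.48421615 -0.28736329  0.24317653] [-3.04561687e+00 -7.65902362e-01  1.73571311e-03]
1605 0.20095283524991142 ((483.878662109375, -287.7828369140625), (14.37842845916748, 61.260643005371094), 28.340255737304688)
[-0.01680596  0.01028255  2.90588719]
```

Request:
{"method": "jog_arm", "body": {
  "increments": [
    {"xyz":[-0.02,0.01,0.5],"twist":0},
    {"xyz":[0,0,0.5],"twist":0},
    {"xyz":[0,0,0.5],"twist":0},
    {"xyz":[0,0,0.5],"twist":0},
    {"xyz":[0,0,0.5],"twist":0},
    {"xyz":[0,0,0.4],"twist":0},
    {"xyz":[0,0,0],"twist":0},
    {"xyz":[0,0,0],"twist":0}
  ]
}}

```text
t: 15.75
eef_pos: [0.4846, -0.2882, 0.1573]
orientation: [3.046, 0.766, 0.001]
wrist_force: [0.1, 0.2, 0.2]
finger_gap: 0.996
gripper_force: 0.0
```

Request:
{"method": "jog_arm", "body": {
  "increments": [
    {"xyz":[0,0,0],"twist":0},
    {"xyz":[0,0,0],"twist":0},
    {"xyz":[0,0,0],"twist":0},
    {"xyz":[0,0,0],"twist":0},
    {"xyz":[0,0,0],"twist":0},
    {"xyz":[0,0,0],"twist":0},
    {"xyz":[0,0,0],"twist":0},
    {"xyz":[0,0,0],"twist":0},
    {"xyz":[0,0,0],"twist":0},
    {"xyz":[0,0,0],"twist":0}
  ],
  "hand": -1,
  "force": 45
}}

```text
t: 16.75
eef_pos: [0.4846, -0.2874, 0.159]
orientation: [3.047, 0.766, 0.003]
wrist_force: [-1.5, 4.0, 11.3]
finger_gap: 0.363
gripper_force: 45.1
```

Request:
{"method": "jog_arm", "body": {
  "increments": [
    {"xyz":[0,0,-0.1],"twist":0},
    {"xyz":[0,0,-0.2],"twist":0},
    {"xyz":[0,0,-0.3],"twist":0},
    {"xyz":[0,0,-0.4],"twist":0},
    {"xyz":[0,0,-0.4],"twist":0},
    {"xyz":[0,0,-0.4],"twist":0},
    {"xyz":[0,0,-0.5],"twist":0},
    {"xyz":[0,0,-0.5],"twist":0},
    {"xyz":[0,0,-0.5],"twist":0},
    {"xyz":[0,0,-0.5],"twist":0},
    {"xyz":[0,0,0],"twist":0},
    {"xyz":[0,0,0],"twist":0}
  ]
}}

```text
t: 17.95
eef_pos: [0.4843, -0.288, 0.2712]
orientation: [3.046, 0.767, 0.001]
wrist_force: [0.2, -0.1, -3.3]
finger_gap: 0.36
gripper_force: 45.0
```

Run:
```python
from h import *
w=snap('wrist','w7'); s=snap('side','side2'); o=w['obs'];print(o['eef_pos'],o['orientation'],o['finger_gap'],o['gripper_force'],o['wrist_force'])
S=cloud(s); p=o['eef_pos']; d=np.linalg.norm(S[...,:2]-p[:2],axis=-1); z=S[...,2]
m=(d<.06)&(z>.09)
v,u=np.where(m); print(u.min(),u.max(),v.min(),v.max())
c=s['frame'][max(0,v.min()-5):v.max()+25,max(0,u.min()-20):u.max()+20]; k=min(800/c.shape[1],600/c.shape[0]); c=cv2.resize(c,None,fx=k,fy=k,interpolation=3)
cv2.imwrite('pics/crop3.png',c[:,:,::-1]); print(c.shape,k)
```

```text
[ 0.48429135 -0.28795285  0.27116804] [3.04632469e+00 7.66504292e-01 6.66905000e-04] 0.35978053276182115 44.97671127319336 [ 0.16679194 -0.1498276  -3.25997274]
304 476 0 420
(600, 286, 3) 1.348314606741573
```

View pics/crop3.png

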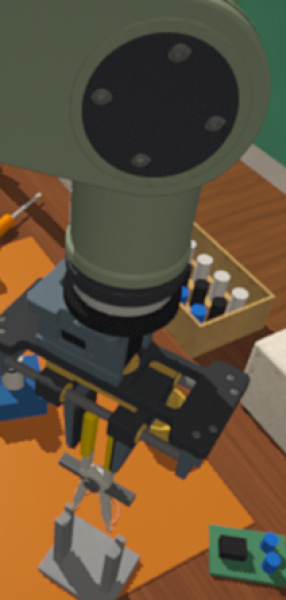

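The pliers are lifted clear of the stand, hanging upright with the bar at (95,478), parallel handles and the ring at about (110,510). Now I'll measure the ring in the grip.

Run:
```python
from h import *
o=env.get_obs(); p=o['eef_pos']; R=Ro.from_rotvec(o['orientation']).as_matrix()
for tag in ('w7','side2'):
    W=cloud(load(tag)); T=(W-p)@R  # tool coords
    fr=load(tag)['frame']; hsv=cv2.cvtColor(fr,cv2.COLOR_RGB2HSV)
    m=(abs(T[...,0])<.06)&(abs(T[...,1])<.06)&(T[...,2]>.01)&(T[...,2]<.16)
    print(tag,m.sum())
    for a in np.arange(.01,.16,.01):
        q=T[m&(T[...,2]>=a)&(T[...,2]<a+.01)]
        if len(q): print(round(a,2),len(q),q.mean(0).round(4),q.min(0).round(3),q.max(0).round(3))
W=cloud(load('w7')); T=(W-p)@R
m=(abs(T[...,0]-.014)<.04)&(abs(T[...,1])<.04)&(T[...,2]>.12)&(T[...,2]<.148)
q=T[m]; v,u=np.where(m); print('px',u.min(),u.max(),v.min(),v.max(),np.median(q[:,2]))
fr=load('w7')['frame']; c=cv2.resize(fr[120:320,220:420],(600,600),interpolation=3); cv2.imwrite('pics/crop4.png',c[:,:,::-1])
```

```text
w7 3775
0.01 139 [ 0.0055 -0.0003  0.0132] [ 0.003 -0.017  0.01 ] [0.007 0.018 0.02 ]
0.02 140 [0.0036 0.0012 0.0253] [-0.006 -0.014  0.02 ] [0.005 0.015 0.03 ]
0.03 560 [0.0007 0.0003 0.0374] [-0.007 -0.014  0.03 ] [0.005 0.015 0.04 ]
0.04 1488 [0.0015 0.0005 0.0463] [-0.011 -0.037  0.04 ] [0.009 0.038 0.05 ]
0.05 261 [0.006  0.0008 0.0532] [ 0.004 -0.037  0.05 ] [0.009 0.038 0.06 ]
0.06 36 [0.0035 0.0007 0.0654] [ 0.002 -0.014  0.06 ] [0.005 0.015 0.07 ]
0.07 98 [ 0.0022 -0.0009  0.0752] [-0.003 -0.016  0.07 ] [0.003 0.016 0.08 ]
0.08 101 [0.0018 0.002  0.0851] [-0.004 -0.017  0.08 ] [0.003 0.019 0.09 ]
0.09 85 [0.0019 0.0008 0.0951] [-0.004 -0.019  0.09 ] [0.003 0.02  0.1  ]
0.1 65 [ 0.0016 -0.0002  0.1043] [-0.004 -0.02   0.1  ] [0.003 0.022 0.109]
0.11 23 [ 0.001  -0.0004  0.1162] [-0.    -0.021  0.112] [0.001 0.021 0.119]
0.12 329 [1.660e-02 1.000e-04 1.292e-01] [-0.002 -0.023  0.124] [0.033 0.024 0.13 ]
0.13 208 [0.0197 0.0008 0.1306] [-0.    -0.023  0.13 ] [0.033 0.024 0.133]
0.15 242 [0.0007 0.0009 0.1573] [-0.013 -0.036  0.155] [0.012 0.036 0.16 ]
side2 1405
0.01 60 [-0.006
[... 409 characters left out ...]
.012 -0.013  0.06 ] [-0.003  0.016  0.069]
0.07 56 [-0.0049  0.0048  0.0754] [-0.006 -0.015  0.071] [0.001 0.017 0.08 ]
0.08 56 [-0.0049  0.0045  0.0846] [-0.007 -0.017  0.081] [0.001 0.018 0.09 ]
0.09 60 [-0.0049  0.0046  0.0946] [-0.007 -0.017  0.09 ] [0.001 0.02  0.1  ]
0.1 61 [-0.0047  0.0047  0.1051] [-0.007 -0.019  0.1  ] [0.001 0.022 0.11 ]
0.11 26 [-0.0045  0.0068  0.1157] [-0.007 -0.02   0.11 ] [-0.     0.022  0.12 ]
0.12 16 [-0.0035 -0.0015  0.1246] [-0.005 -0.021  0.12 ] [-0.001  0.022  0.13 ]
0.13 109 [0.0129 0.0097 0.1332] [-0.004 -0.023  0.13 ] [0.03  0.024 0.136]
0.15 54 [-0.002   0.0063  0.1589] [-0.014 -0.035  0.157] [0.011 0.037 0.16 ]
px 288 342 190 230 0.12979931907326214
```

View pics/crop4.png

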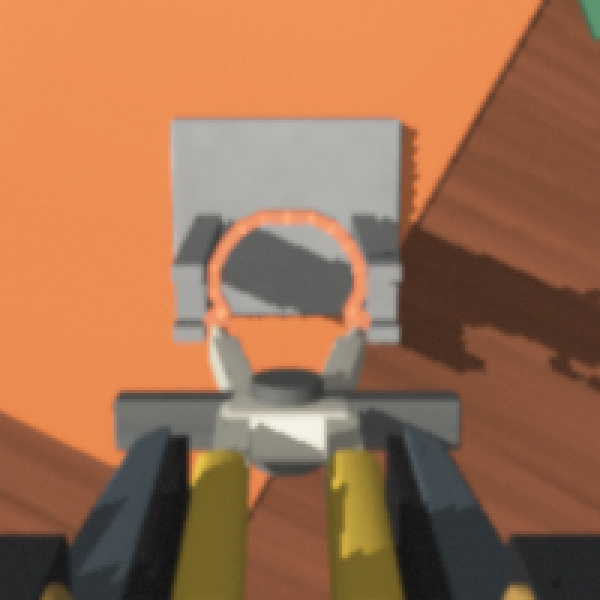

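The ring is spread, with its centre near crop (288,290) in the wrist view, about 12 mm along tool x, and the pliers are upright. I'll move over the axle.

Request:
{"method": "jog_arm", "body": {
  "increments": [
    {"xyz":[0.2,-0.3,0],"twist":0},
    {"xyz":[0.4,-0.6,0],"twist":0},
    {"xyz":[0.5,-0.8,0],"twist":0},
    {"xyz":[0.55,-0.85,0],"twist":0},
    {"xyz":[0.55,-0.85,0],"twist":0},
    {"xyz":[0.55,-0.85,0],"twist":0},
    {"xyz":[0.55,-0.85,0],"twist":0},
    {"xyz":[0.55,-0.85,0],"twist":0},
    {"xyz":[0.5,-0.75,0],"twist":0},
    {"xyz":[0.28,-0.4,0],"twist":0},
    {"xyz":[0.1,-0.15,0],"twist":0},
    {"xyz":[0,0,0],"twist":0}
  ]
}}

```text
t: 19.25
eef_pos: [0.5063, -0.029, 0.2707]
orientation: [3.046, 0.768, -0.001]
wrist_force: [0.6, 0.2, -2.3]
finger_gap: 0.359
gripper_force: 45.0
```

Request:
{"method": "jog_arm", "body": {
  "increments": [
    {"xyz":[0,0,0],"twist":0},
    {"xyz":[0,0,0],"twist":0}
  ]
}}

```text
t: 19.45
eef_pos: [0.5063, -0.0302, 0.2709]
orientation: [3.047, 0.765, -0.0]
wrist_force: [0.2, -0.4, -1.6]
finger_gap: 0.36
gripper_force: 45.0
```

```bash
cat > ring.py <<'E'
from h import *
import sys
def meas(tag,zoff=.134):
    w=snap('wrist',tag); o=w['obs']; p=o['eef_pos']; R=Ro.from_rotvec(o['orientation']).as_matrix(); print(p,o['orientation'],o['finger_gap'])
    W=cloud(w); T=(W-p)@R; hsv=cv2.cvtColor(w['frame'],cv2.COLOR_RGB2HSV)
    near=(abs(T[...,0]-.012)<.035)&(abs(T[...,1])<.035)
    m=near&(abs(T[...,2]-zoff+.003)<.006)&(T[...,0]>.004)&(hsv[...,1]>90)
    q=T[m][:,:2]
    from scipy.optimize import least_squares
    f=least_squares(lambda a:np.hypot(q[:,0]-a[0],q[:,1]-a[1])-a[2],[.012,0,.02],loss='soft_l1',f_scale=.001)
    print('ring n',m.sum(),f.x.round(4),'z',np.median(T[m][:,2]),'tilt',np.polyfit(q[:,0],T[m][:,2],1))
    z=W[...,2]; a=near&(z>.0885)&(z<.097)&(hsv[...,1]<60); 
    if a.sum()>50:
        A=T[a]; print('axle n',a.sum(),A.mean(0).round(4),cv2.minEnclosingCircle((A[:,:2]*1000).astype(np.float32)),'ztop',np.median(z[a]))
    return w,T
E
python3 - <<'E'
from ring import *
w,T=meas('w8')
c=cv2.resize(w['frame'][120:320,220:420],(600,600),interpolation=3); cv2.imwrite('pics/crop5.png',c[:,:,::-1])
E
```

```text
[ 0.50632768 -0.03018442  0.27085302] [ 3.04684229e+00  7.64508658e-01 -3.92944827e-04] 0.36036585147467914
ring n 381 [ 0.0117 -0.0002  0.0209] z 0.13078935471370629 tilt [0.01954998 0.13043822]
axle n 573 [ 0.0111 -0.0008  0.1789] ((12.639241218566895, -0.9970098733901978), 14.825334548950195) ztop 0.09196222558589359
```

View pics/crop5.png

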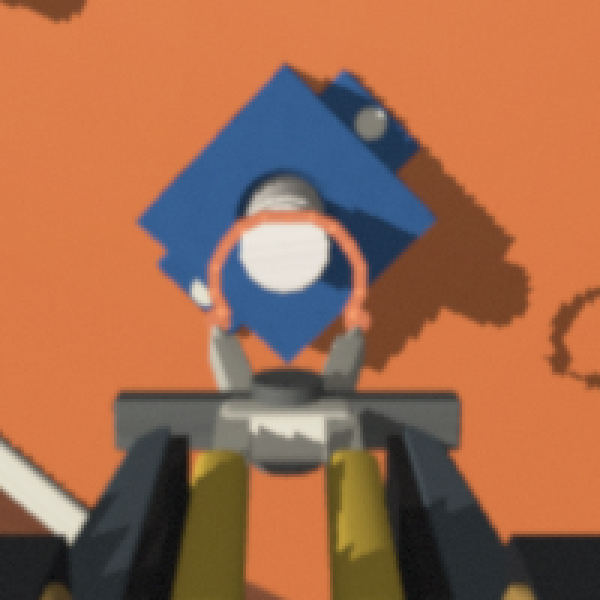

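The axle top at (285,248) sits inside the ring arc at (288,215), parallax included, and the fit puts it within about 1 mm. I'll trim and descend to just above the axle.

Request:
{"method": "jog_arm", "body": {
  "increments": [
    {"xyz":[0.03,-0.02,0.2],"twist":0},
    {"xyz":[0,0,0.3],"twist":0},
    {"xyz":[0,0,0.3],"twist":0},
    {"xyz":[0,0,0.3],"twist":0},
    {"xyz":[0,0,0.2],"twist":0},
    {"xyz":[0,0,0],"twist":0},
    {"xyz":[0,0,0],"twist":0},
    {"xyz":[0,0,0],"twist":0}
  ]
}}

```text
t: 20.3
eef_pos: [0.5072, -0.0282, 0.2324]
orientation: [3.046, 0.767, 0.002]
wrist_force: [0.3, 0.2, -3.0]
finger_gap: 0.358
gripper_force: 45.0
```

Run:
```python
from ring import *
w,T=meas('w9'); print(env.get_obs()['wrist_force'])
# pivot/bar: front face of crossbar and its centre y
z=T[...,2]; 
m=(z>.042)&(z<.062)&(abs(T[...,1])>.02)&(abs(T[...,1])<.05)&(abs(T[...,0])<.02); q=T[m]; print('bar',cv2.minAreaRect((q[:,:2]*1000).astype(np.float32)),np.median(q[:,2]))
fr=w['frame']; ys=slice(150,350); c=cv2.resize(fr[150:300,220:420],(800,600),interpolation=3); cv2.imwrite('pics/crop6.png',c[:,:,::-1])
```

```text
[ 0.5072305  -0.02823707  0.23235701] [3.04638391e+00 7.66641817e-01 1.51400242e-03] 0.3584557583404071
ring n 395 [ 0.0116 -0.0002  0.0209] z 0.13081320955678832 tilt [0.02000928 0.13039175]
axle n 850 [0.0113 0.0004 0.1404] ((10.852954864501953, 0.4202892780303955), 14.953280448913574) ztop 0.0919989988827826
[ 0.31476807 -0.3905625  -1.35459981]
bar ((-1.1471304893493652, -0.002399444580078125), (75.93678283691406, 12.270974159240723), 89.89759063720703) 0.04838411213519445
```

Request:
{"method": "jog_arm", "body": {
  "increments": [
    {"xyz":[-0.05,0.01,0],"twist":0},
    {"xyz":[0,0,0],"twist":0},
    {"xyz":[0,0,0],"twist":0},
    {"xyz":[0,0,0],"twist":0}
  ]
}}

```text
t: 20.75
eef_pos: [0.5058, -0.0292, 0.232]
orientation: [-3.047, -0.767, -0.0]
wrist_force: [-0.0, -0.4, -2.0]
finger_gap: 0.362
gripper_force: 45.0
```

Run:
```python
from ring import *
for k in 'abc': meas('w10'+k)
```

```text
[ 0.50575181 -0.02922955  0.23203107] [-3.04660304e+00 -7.66586477e-01 -4.16714380e-04] 0.36212290116376555
ring n 402 [ 0.0114 -0.0002  0.0209] z 0.1308508704429436 tilt [0.01410278 0.1305456 ]
axle n 850 [0.0131 0.0004 0.14  ] ((12.674762725830078, 0.4199593663215637), 14.927932739257812) ztop 0.09199598542431034
[ 0.50574766 -0.02923582  0.23198986] [-3.04660668e+00 -7.66505493e-01 -3.27874192e-04] 0.3631340899456838
ring n 403 [ 0.0114 -0.0002  0.0209] z 0.13077706862413702 tilt [0.01880679 0.13041217]
axle n 854 [0.0131 0.0004 0.14  ] ((12.725708961486816, 0.3579905927181244), 14.900640487670898) ztop 0.09205743124022459
[ 0.50572406 -0.02920747  0.23196629] [-3.04653126e+00 -7.66621333e-01 -2.16651256e-04] 0.36197525559228794
ring n 400 [ 0.0115 -0.0002  0.0209] z 0.1308132352328547 tilt [0.02076543 0.13041384]
axle n 857 [0.0132 0.0004 0.14  ] ((12.713310241699219, 0.4641030430793762), 14.97020149230957) ztop 0.091992602651358
```

The ring and axle are now aligned to about 0.4 mm, so I'll descend 23.2 mm.

Request:
{"method": "jog_arm", "body": {
  "increments": [
    {"xyz":[0.01,0.01,0.1],"twist":0},
    {"xyz":[0,0,0.1],"twist":0},
    {"xyz":[0,0,0.1],"twist":0},
    {"xyz":[0,0,0.1],"twist":0},
    {"xyz":[0,0,0],"twist":0},
    {"xyz":[0,0,0],"twist":0}
  ]
}}

```text
t: 21.5
eef_pos: [0.5061, -0.0294, 0.2198]
orientation: [-3.047, -0.767, 0.0]
wrist_force: [0.0, 0.2, -2.2]
finger_gap: 0.362
gripper_force: 45.0
```

Request:
{"method": "jog_arm", "body": {
  "increments": [
    {"xyz":[0,0,0.1],"twist":0},
    {"xyz":[0,0,0.1],"twist":0},
    {"xyz":[0,0,0.1],"twist":0},
    {"xyz":[0,0,0.07],"twist":0},
    {"xyz":[0,0,0],"twist":0},
    {"xyz":[0,0,0],"twist":0},
    {"xyz":[0,0,0],"twist":0},
    {"xyz":[0,0,0],"twist":0}
  ]
}}

```text
t: 22.3
eef_pos: [0.5062, -0.0293, 0.209]
orientation: [3.047, 0.767, 0.001]
wrist_force: [1.2, 0.3, -2.1]
finger_gap: 0.364
gripper_force: 45.0
```

Run:
```python
from ring import *
w,T=meas('w11'); o=env.get_obs(); print(o['wrist_force'],o['ft_torque'],o['gripper_force'])
c=cv2.resize(w['frame'][150:300,220:420],(800,600),interpolation=3); cv2.imwrite('pics/crop6.png',c[:,:,::-1])
```

```text
[ 0.50622179 -0.02934016  0.20899021] [3.04656845e+00 7.66667374e-01 6.05709607e-04] 0.36381165704932744
ring n 399 [ 0.0115 -0.0002  0.0209] z 0.13079210185765028 tilt [0.01674285 0.13048111]
axle n 1005 [ 1.26e-02 -1.00e-04  1.17e-01] ((5.430052757263184, -0.5319955945014954), 21.796245574951172) ztop 0.09205912491075995
[ 0.62346908  0.49821261 -2.74144588] [-0.05598845  0.15013861 -0.06806651] 44.9770188331604
```

View pics/crop6.png

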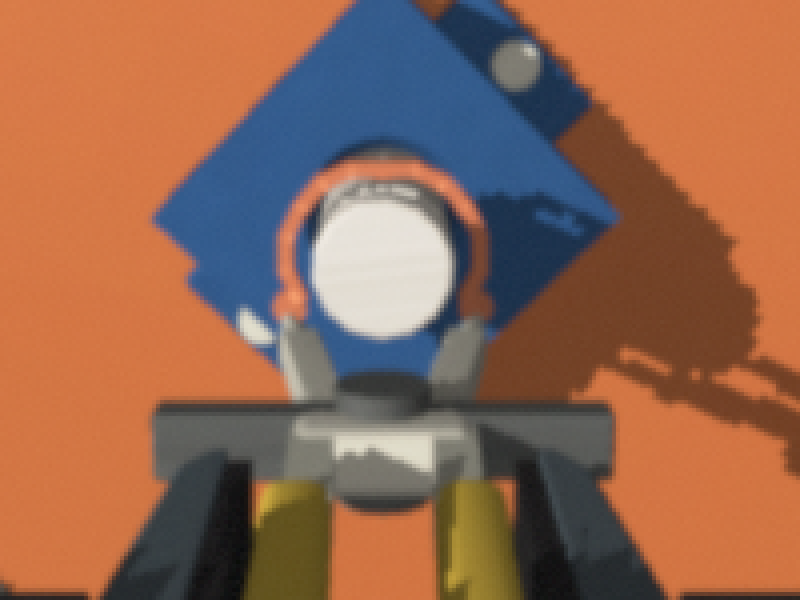

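The ring at (384,240) sits round the axle at (383,266) with an even gap left and right. Relative depth puts the ring mid-plane 15.3 mm below the axle top, against the 15 mm wanted. I'll check the x centring once more, then hand in if it holds.

Run:
```python
from ring import *
w,T=meas('w12'); W=cloud(w); z=W[...,2]
m=(abs(T[...,0]-.0125)<.0175)&(abs(T[...,1])<.018)&(abs(z-.092)<.002)
n,l,st,c=cv2.connectedComponentsWithStats(m.astype(np.uint8)); i=1+st[1:,4].argmax(); P=T[l==i]
cx,r=cv2.minEnclosingCircle((P[:,:2]*1000).astype(np.float32)); print(cx,r,P.mean(0))
if abs(cx[0]-12.5)<1.2 and abs(cx[1])<1 and abs(r-15)<.7: print('finish',workorder.finish_job())
```

```text
[ 0.50620847 -0.02935126  0.20898   ] [3.04660599e+00 7.66599846e-01 5.51126859e-04] 0.3602979959958972
ring n 402 [ 0.0114 -0.0002  0.0209] z 0.1307990203717565 tilt [0.01070674 0.13058268]
axle n 1005 [ 1.27e-02 -1.00e-04  1.17e-01] ((5.461292743682861, -0.4930002987384796), 21.831235885620117) ztop 0.09201241774854864
(12.229907989501953, -0.1533960998058319) 15.008681297302246 [ 1.27426583e-02 -5.70029306e-05  1.16978255e-01]
the job is handed in; nothing more can be done
finish None
```

The job is handed in. The axle is fully down in the bore and let go. The pliers are squeezed and held only by the gripper, with the ring spread round the groove, measured about 0.3 mm off centre and 0.3 mm off the groove's height.

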